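# Fit the keyed honing wheel on the machine's spindle

### The arm

A 6-joint arm with a two-finger parallel gripper is mounted at the origin on a cart in front of the work surface, level with it; the furniture and walls round the work are solid. World frame = base frame: x ahead of the robot, y to its left, z up, the work surface at z = 0. Lengths are in m, angles in rad, forces in N, time in s.
With the tool pointing down it reaches from about 0.375 to 0.75 m from the base axis. Payload 9 kg.
Tool frame: the origin (TCP) lies midway between the tips of the shut fingers; the grasp point (between the pads) lies 19 mm behind it; z points along the fingers, y is the line along which they close (so a half turn about z gives the same grasp; the last joint's range is limited). The gripper opens to 85 mm and grips with 20 to 120 N. Pads are 22 mm wide; open, the fingers measure 114 mm over their backs; the gripper's body (76 mm by 85 mm) begins 54 mm behind the grasp point. The pads swing forward as they close: fully open they stand 13 mm farther back than shut.
Start: joints at [0.986, 0.104, 0.097, 1.564, 0, 1.353], TCP at [0.215, 0.56, 0.231] pointing down, gripper open.
Joint ranges: [-2.99, 2.99], [-0.84, 1.86], [-1.1, 1.16], [-1.84, 2.11], [-1.51, 1.56], [-3.14, 3.14]. Speed limits (rad/s): [2.22, 2.22, 2.57, 3.14, 3.14, 3.14].

### API

Orientations are given as a unit quaternion [x, y, z, w].
In Python, from bench import get_obs, imaging, env gives the robot as it stands.
- The arm moves only by the tool servo_tool, never from a script. Its argument "motion" is a list of rows, each an object of numbers: "fingers": the finger opening in m, from 0 to 0.0854; "dx", "dy", "dz": the shift along the tool's x, y, z in m; "rx", "ry", "rz": the turn, a rotation vector about the tool's x, y, z in rad. In form: [{"fingers": .., "dx": .., "dy": .., "dz": .., "rx": .., "ry": .., "rz": ..}, ...]. A call has 1 to 5 rows; each row is the pose to reach, as a shift and turn from the pose commanded when the call began, along the tool's axes at that moment; what a row does not reach only later rows make up. A row lasts 1/10 s, in which the tool goes at most 50 mm and 8.59 degrees, less where a joint would pass 70% of its speed; a pose out of reach is approached as far as the arm can. A call with a gripper value outside its range is refused whole. The fingers move at their own pace and stop on an object; "grip_force" is the grip in N (left out, the last holds). Time passes only in rows, so rows that repeat a pose let the fingers close. It gives the time, the measured TCP pose, the force, the opening and the grip force at its end, in the units of the state.
- get_obs(): the state, without advancing time (a new reading comes with each control period).
- imaging.snapshot(name): name is "scene" or "top" or "wrist"; returns a dict with "color" (384x512x3 uint8, red, green, blue), "fov_y" (degrees; the focal length in pixels is half the picture's height over the tangent of half this angle, whatever the lens; pixels are square), "cx", "cy" (the principal point, pixels), "distortion" ([k1, k2, p1, p2, k3] as OpenCV has them; the pictures are not rectified), "R" (3x3) and "t" (3): a world point X has camera coordinates R X + t. Camera axes: x right, y down, z forward; pixel columns grow to the right and rows downward; lengths in m; the calibration is good to about 2 mm. A picture is of the moment at which its call begins. There is no depth.
- env.hand_in(): hands the job in; it is judged then, once.
The state is a dict: "clock": time; "qpos": joint angles; "qvel": joint speeds; "joint_efforts": joint torques, N m; "ee_pos": TCP position; "orientation": TCP orientation; "contact_force": force on the tool from outside, world axes, zero at the start; "ft_torque": the same for the moment, N m; "opening": finger opening in m; "grip_force": force on a finger pad.
Only numpy, scipy, OpenCV 4.12 (cv2) and the standard library are available. Lean on these libraries where they do the work, as an engineer would, in place of code of your own. Each camera call takes 0.05 s, during which the arm holds its last target. There are 200 camera calls.

### The job

Fit the keyed honing wheel on the honing machine: take the wheel whose hole has a keyway (its hub is open on that side) by its hub, turn it until the keyway lines up with the key on the spindle, and lower it over the spindle until it sits flat on the machine's round plate. Let go of it there, and leave the plain wheel, whose hole is just round, where it is.

Things in the scene. Friction and masses are not known exactly. Their poses are not given: they have to be found in the camera images.
- keyed_wheel_hub (a point): Sizes in mm. Wheel to fit: flat plywood disc, 120 across, 16 thick, brown leather band on top; aluminium hub on it 40 high (top 56 above underside), C-shaped, open to +x: two walls 36 long with outer faces at y = -20 and +20 (grip across these), back wall at -x. Bore 28 wide, keyway 20 wide out to 38 from the axis along +x. Point: on the axis, mid-hub, 36 above underside; z up. 0.25 kg
- spindle (a point): Sizes in mm. Centre of the top of the round dark plate (128 across, 60 above the bench) on the fixed machine. Here stands a steel shaft 14 in diameter, 34 high, tapered top; from it a fixed key runs along +x to 30 from the axis, 7 wide, 14 high, bevelled top. z up. With the wheel home its +x (keyway) lies along this +x and its hub point is 36 above this point
- honing_machine: Sizes in mm. Grey box 170 x 170, fixed on the bench, with the round plate on top and a switch and small dial on its front (-x); nothing on it moves. Origin: centre of its underside, 60 below the spindle point; same axes as the spindle
- plain_wheel_hub (a point): Sizes in mm. The other wheel, to be left alone: same disc, leather band and hub height, but the hub is a closed square of four walls (40 x 40) and the bore is plain round, 28 across, with no keyway. Point: on the axis, mid-hub, 36 above its underside; z up

How it is judged:
By the outcome, as a careful person would: the job done as asked, in the order asked, and still so for the second after the job is handed in, with the robot touching nothing.
It also fails if it takes over 45 s, if anything falls off the work surface, if the arm or the gripper's body presses on something with over 40 N, if the wrist force passes 120 N, or if a joint passes its speed limit or range.

## Working session

There is one attempt and no reset: what is moved stays moved. The work goes in short steps, Python scripts to look and compute and a tool call to move; the robot and the scene stay as the last step left them, time stands still between calls to the robot, and variables do not carry over. Pictures are saved under pics/ and viewed, at most 10 in all, crops included, and the job is handed in when it is done.

Besides the shell and the picture viewer there is one more tool, called as name(argument=value, ...), one argument or row to a line, values as JSON. servo_tool: Moves the arm, as the interface text tells. Its arguments: {"type":"object","properties":{"motion":{"type":"array","items":{"type":"object","properties":{"fingers":{"type":"number"},"dx":{"type":"number"},"dy":{"type":"number"},"dz":{"type":"number"},"rx":{"type":"number"},"ry":{"type":"number"},"rz":{"type":"number"}}}},"grip_force":{"type":"number"}},"required":["motion"]}

```bash
mkdir -p pics
cat > h.py <<'E'
import numpy as np, cv2, pickle
from bench import get_obs, imaging, env
def snap(n,fn=None):
    s=imaging.snapshot(n)
    if fn: cv2.imwrite('pics/'+fn,s['color'][:,:,::-1])
    return s
def K(s):
    f=s['color'].shape[0]/2/np.tan(np.radians(s['fov_y'])/2)
    return np.array([[f,0,s['cx']],[0,f,s['cy']],[0,0,1.]])
def ray(s,uv):
    p=cv2.undistortPoints(np.array(uv,float).reshape(-1,1,2),K(s),np.array(s['distortion'],float)).reshape(-1,2)
    d=np.c_[p,np.ones(len(p))]@np.array(s['R'])
    return -np.array(s['R']).T@np.array(s['t']),d
def onz(s,uv,z):
    c,d=ray(s,uv); return c+d*((z-c[2])/d[:,2])[:,None]
def proj(s,X):
    return cv2.projectPoints(np.array(X,float).reshape(-1,3),cv2.Rodrigues(np.array(s['R'],float))[0],np.array(s['t'],float),K(s),np.array(s['distortion'],float))[0].reshape(-1,2)
E
python3 - <<'E'
from h import *
a=[snap(n) for n in('top','scene','wrist')]
pickle.dump(a,open('a.pkl','wb'))
im=np.vstack([np.hstack([a[0]['color'],a[1]['color']])])
cv2.imwrite('pics/top0.png',a[0]['color'][:,:,::-1])
cv2.imwrite('pics/sw.png',cv2.resize(np.vstack([a[1]['color'],a[2]['color']])[:,:,::-1],(400,600)))
for s in a: print(-np.array(s['R']).T@s['t'],s['fov_y'],s['distortion'])
print(get_obs())
E
```

```text
[ 0.42648151 -0.06207794  0.92462957] 56.81602316996977 [-0.03418041  0.          0.          0.          0.        ]
[-0.27975691 -0.49823895  0.64367776] 51.05472520727779 [-0.0883552  0.         0.         0.         0.       ]
[0.14260885 0.58770915 0.37301504] 59.01027078735219 [-0.03495059  0.          0.          0.          0.        ]
{'clock': 0.15, 'qpos': array([9.86307782e-01, 1.04537660e-01, 9.66671267e-02, 1.56389148e+00,
       8.08361535e-06, 1.35308877e+00]), 'qvel': array([ 0.0004902 , -0.00205931,  0.00109779,  0.00076055,  0.00021335,
        0.00018298]), 'joint_efforts': array([ 4.26840736e-03, -5.57353163e+01,  5.04008818e+01,  1.25140444e-02,
       -2.47500002e-04,  3.13101886e-06]), 'ee_pos': array([0.21502444, 0.55988909, 0.23072586]), 'orientation': array([ 1.82364233e-01,  9.83230926e-01, -4.42943228e-04, -1.92237225e-04]), 'contact_force': array([-0.42887038, -0.52447778, -0.1716237 ]), 'ft_torque': array([-0.0581612 ,  0.01041222, -0.02454455]), 'grip_force': 0.0, 'opening': 0.08535745350280868}
```

View pics/top0.png

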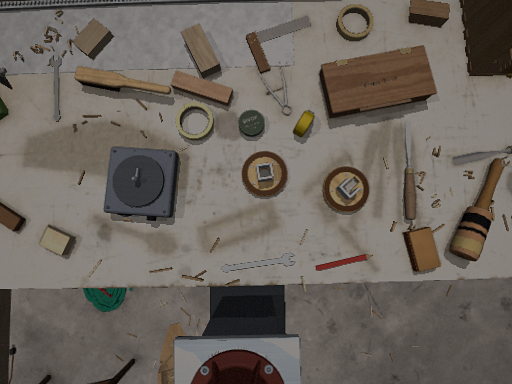

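View pics/sw.png

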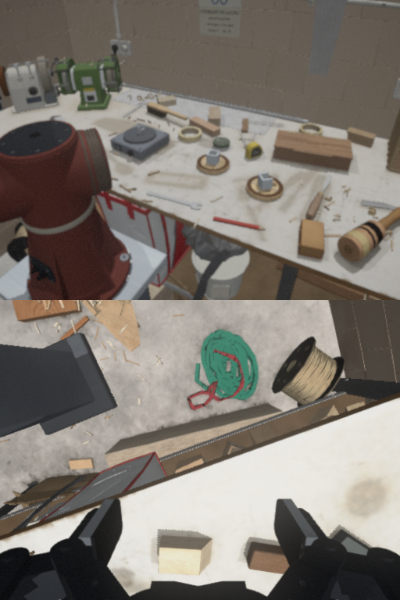

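The top view shows the machine at about (140,182) and the wheels at about (264,173) and (347,188). The scene view shows the same layout, and the wrist sees only the bench edge. Next I'll enlarge the hubs and the spindle.

Run:
```python
from h import *
a=pickle.load(open('a.pkl','rb')); s=a[0]; c=s['color'][:,:,::-1]
t=[cv2.resize(c[y-h:y+h,x-h:x+h],(390,390),interpolation=cv2.INTER_CUBIC) for x,y,h in((265,173,26),(346,188,26))]
cv2.imwrite('pics/w.png',np.hstack(t))
cv2.imwrite('pics/m.png',cv2.resize(c[140:228,98:188],None,fx=6.5,fy=6.5,interpolation=cv2.INTER_CUBIC))
for uv,z in(((264,174),.016),((346.5,189),.016),((138,181),.06)): print(onz(s,[uv],z))
```

```text
[[ 0.56311112 -0.07992942  0.016     ]]
[[ 0.51909427 -0.29130106  0.016     ]]
[[0.54658238 0.23270098 0.06      ]]
```

View pics/w.png

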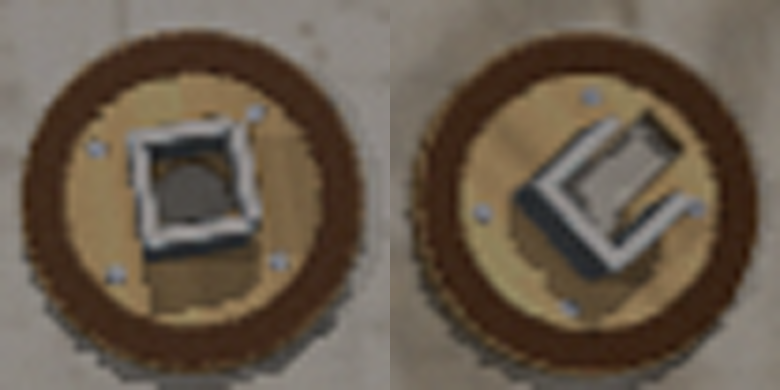

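View pics/m.png

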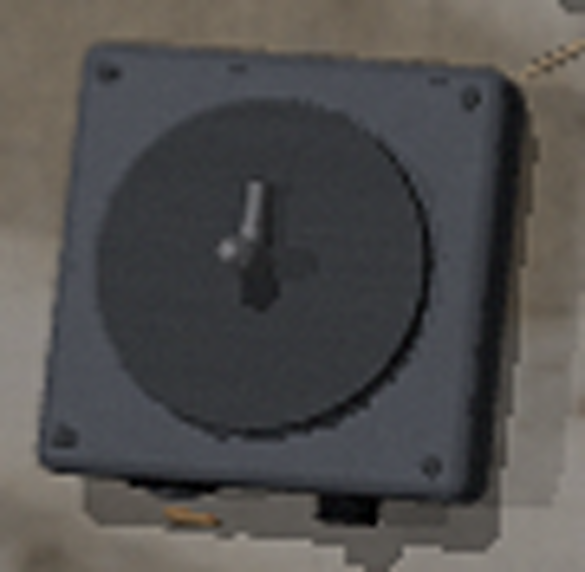

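The right wheel, at about (346,188), is the keyed one: a C-shaped hub that opens up and to the right in the image. The left wheel is the plain one. On the machine, the key points almost straight up in the image (+x), tilted slightly right.

Run:
```python
from h import *
a=pickle.load(open('a.pkl','rb')); s=a[0]; c=s['color']
W=lambda p:[(320+(x-390+.5)/7.5-.5,162+(y+.5)/7.5-.5) for x,y in p]
M=lambda p:[(98+(x+.5)/6.5-.5,140+(y+.5)/6.5-.5) for x,y in p]
h=onz(s,W([(612,122),(525,188),(608,268),(693,195)]),.056); print(h)
for d in(h[0]-h[1],h[3]-h[2]): print(np.degrees(np.arctan2(d[1],d[0])),np.linalg.norm(d))
d=h[1]-h[2]; print('back',np.degrees(np.arctan2(d[1],d[0]))-90,np.linalg.norm(d))
print('hubctr',(h[1]+h[2])/2)
hsv=cv2.cvtColor(c,cv2.COLOR_RGB2HSV)
r=c.astype(int); m=((r[:,:,0]-r[:,:,2]>25)).astype(np.uint8)
m[:158]=0;m[225:]=0;m[:,:318]=0;m[:,376:]=0
cs=max(cv2.findContours(m,0,1)[0],key=cv2.contourArea); e=cv2.fitEllipse(cs); print(e, onz(s,[e[0]],.014))
p=onz(s,M([(108,72),(471,97),(432,467),(64,436)]),.052); print(p,p.mean(0))
for i,j,o in((3,0,0),(2,1,0),(1,0,90),(2,3,90)):
    d=p[j]-p[i]; print(np.degrees(np.arctan2(d[1],d[0]))-o,np.linalg.norm(d))
q=onz(s,M([(96,262),(427,262),(262,98),(255,438)]),.06); print('plate',q)
k=onz(s,M([(257,181)]),.074)
print('key tip',k,'shaft top',onz(s,M([(230,248)]),.094))
```

```text
[[ 0.54257915 -0.28923633  0.056     ]
 [ 0.52139418 -0.25947     0.056     ]
 [ 0.49441691 -0.28541599  0.056     ]
 [ 0.51777976 -0.31464488  0.056     ]]
-54.56018258541358 0.03653542765213588
-51.36441592764177 0.037418598482636525
back -46.11635253781303 0.03742949641821886
hubctr [ 0.50790554 -0.27244299  0.056     ]
((345.4464111328125, 188.5373077392578), (45.225990295410156, 46.15786361694336), 133.36732482910156) [[ 0.52056229 -0.28914252  0.014     ]]
[[0.62653615 0.29746614 0.052     ]
 [0.61287673 0.15528755 0.052     ]
 [0.47041495 0.16955106 0.052     ]
 [0.48528683 0.31131788 0.052     ]] [0.54877867 0.23340566 0.052     ]
-5.600851412181531 0.14192687779020852
-5.717493045592839 0.14317404203632045
-5.487689889616789 0.1428332272722774
-5.988641623230521 0.1425447428485281
plate [[0.55093128 0.29706694 0.06      ]
 [0.54784113 0.16977878 0.06      ]
 [0.61289913 0.23402522 0.06      ]
 [0.48240434 0.23476271 0.06      ]]
key tip [[0.5781664  0.23061987 0.074     ]] shaft top [[0.5500001  0.23333781 0.094     ]]
```

```bash
cat >> h.py <<'E'
from scipy.spatial.transform import Rotation as Ro
def go(x,y,z,yaw):
    "shift/turn in tool axes to reach TCP x,y,z with tool pointing down and tool-x heading yaw (deg)"
    o=get_obs(); R=Ro.from_quat(o['orientation']); c,s_=np.cos(np.radians(yaw)),np.sin(np.radians(yaw))
    T=Ro.from_matrix(np.array([[c,s_,0],[s_,-c,0],[0,0,-1]]))
    print('t',round(o['clock'],2),'pos',o['ee_pos'].round(4),'yaw',round(np.degrees(np.arctan2(*R.as_matrix()[[1,0],0])),2),'F',o['contact_force'].round(1),'open',round(o['opening'],4),'grip',round(o['grip_force'],1))
    print('d',R.inv().apply(np.array([x,y,z])-o['ee_pos']).round(4),'r',(R.inv()*T).as_rotvec().round(4))
E
python3 - <<'E'
from h import *
s=pickle.load(open('a.pkl','rb'))[2]
for z in(.1,.06,.03): print(onz(s,[(s['cx'],s['cy']),(256,60),(256,330)],z)-np.array([.215,.56,0]))
go(.52,.22,.26,174.3)
E
```

```text
[[ 0.00812482 -0.00371602  0.1       ]
 [-0.08946444  0.03581787  0.1       ]
 [ 0.13970727 -0.05146805  0.1       ]]
[[ 0.01992138 -0.00832018  0.06      ]
 [-0.09196589  0.03700589  0.06      ]
 [ 0.17078225 -0.06306846  0.06      ]]
[[ 0.02876881 -0.01177331  0.03      ]
 [-0.09384197  0.03789691  0.03      ]
 [ 0.19408849 -0.07176878  0.03      ]]
t 0.15 pos [0.215  0.5599 0.2307] yaw 158.98 F [-0.4 -0.5 -0.2] open 0.0854 grip 0.0
d [-0.4066 -0.2079 -0.0292] r [-0.0009 -0.0003 -0.2673]
```

servo_tool(
  motion=[
    {"dx": -0.4066,"dy": -0.2079,"dz": -0.029,"rz": -0.267},
    {"dx": -0.4066,"dy": -0.2079,"dz": -0.029,"rz": -0.267},
    {"dx": -0.4066,"dy": -0.2079,"dz": -0.029,"rz": -0.267},
    {"dx": -0.4066,"dy": -0.2079,"dz": -0.029,"rz": -0.267},
    {"dx": -0.4066,"dy": -0.2079,"dz": -0.029,"rz": -0.267},
  ],
)

```text
invalid input
```

```bash
python3 -c "
from h import *
go(.515,.236,.26,174.3)"
```

```text
t 0.15 pos [0.215  0.5599 0.2307] yaw 158.98 F [-0.4 -0.5 -0.2] open 0.0854 grip 0.0
d [-0.3962 -0.1948 -0.0292] r [-0.0009 -0.0003 -0.2673]
```

servo_tool(
  motion=[
    {"fingers": 0.085,"dx": -0.045,"dy": -0.022,"dz": -0.005,"rx": 0,"ry": 0,"rz": -0.06},
    {"fingers": 0.085,"dx": -0.09,"dy": -0.044,"dz": -0.01,"rx": 0,"ry": 0,"rz": -0.12},
    {"fingers": 0.085,"dx": -0.135,"dy": -0.066,"dz": -0.015,"rx": 0,"ry": 0,"rz": -0.18},
    {"fingers": 0.085,"dx": -0.18,"dy": -0.088,"dz": -0.02,"rx": 0,"ry": 0,"rz": -0.24},
    {"fingers": 0.085,"dx": -0.22,"dy": -0.108,"dz": -0.029,"rx": 0,"ry": 0,"rz": -0.267},
  ],
  grip_force=40,
)

```text
clock: 0.65
ee_pos: [0.3827, 0.3785, 0.2599]
orientation: [0.049, 0.999, -0.0, -0.0]
contact_force: [1.0, 0.9, 0.1]
opening: 0.0846
grip_force: 0.0
```

```bash
python3 -c "
from h import *
go(.515,.236,.26,174.3)"
```

```text
t 0.65 pos [0.3827 0.3785 0.2599] yaw 174.41 F [1.  0.9 0.1] open 0.0846 grip 0.0
d [-1.456e-01 -1.289e-01 -1.000e-04] r [-0.0005 -0.0006  0.0019]
```

servo_tool(
  motion=[
    {"fingers": 0.085,"dx": -0.036,"dy": -0.032,"dz": 0,"rx": 0,"ry": 0,"rz": 0},
    {"fingers": 0.085,"dx": -0.072,"dy": -0.064,"dz": 0,"rx": 0,"ry": 0,"rz": 0},
    {"fingers": 0.085,"dx": -0.108,"dy": -0.096,"dz": 0,"rx": 0,"ry": 0,"rz": 0},
    {"fingers": 0.085,"dx": -0.145,"dy": -0.129,"dz": 0,"rx": 0,"ry": 0,"rz": 0},
    {"fingers": 0.085,"dx": -0.145,"dy": -0.129,"dz": 0,"rx": 0,"ry": 0,"rz": 0},
  ],
)

```text
clock: 1.15
ee_pos: [0.5163, 0.2332, 0.2592]
orientation: [0.053, 0.999, -0.001, -0.0]
contact_force: [-0.5, 0.6, 0.7]
opening: 0.0848
grip_force: 0.0
```

Run:
```python
from h import *
go(.515,.236,.26,174.3)
s=snap('wrist','sp.png'); pickle.dump(s,open('sp.pkl','wb'))
print(proj(s,[[.549,.2335,.06],[.549,.2335,.094]]))
```

```text
t 1.15 pos [0.5163 0.2332 0.2592] yaw 173.96 F [-0.5  0.6  0.7] open 0.0848 grip 0.0
d [ 0.0016  0.0027 -0.0008] r [-0.0013 -0.0001 -0.0059]
[[257.39711701 194.78859915]
 [257.72657552 205.62501236]]
```

View pics/sp.png

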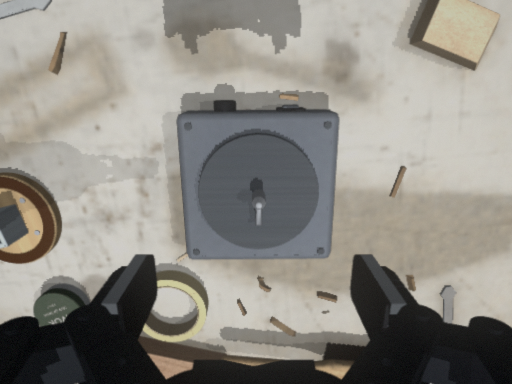

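The wrist view shows the machine centred. The shaft top is at about (259,204), the key runs down to (258,224), and the plate is centred at about (258,189). Next I'll measure these with masks.

Run:
```python
from h import *
s=pickle.load(open('sp.pkl','rb')); g=cv2.cvtColor(s['color'],cv2.COLOR_RGB2GRAY)
print(g[160,170:350:8], g[205,180:200], g[175,188:206])
m=((g<70)).astype(np.uint8)
# box outline
mb=(cv2.GaussianBlur(g,(3,3),0)<110).astype(np.uint8); mb[:108]=0; mb[262:]=0; mb[:,:174]=0; mb[:,345:]=0
c=max(cv2.findContours(mb,0,1)[0],key=cv2.contourArea); print('box',cv2.minAreaRect(c))
for th in(62,66,70,74):
    m=(g<th).astype(np.uint8); m[:125]=0;m[252:]=0;m[:,:190]=0;m[:,326:]=0
    c=max(cv2.findContours(m,0,1)[0],key=cv2.contourArea); h=cv2.convexHull(c); e=cv2.fitEllipse(h); print(th,e,onz(s,[e[0]],.06))
roi=g[192:232,245:275]; mk=roi>110; ys,xs=np.nonzero(mk)
for y in range(192,232):
    w=np.clip(g[y,248:270].astype(float)-85,0,None)
    if w.sum()>40: print(y,round((w*np.arange(248,270)).sum()/w.sum(),2),int(w.max()),(w>20).sum())
```

```text
[157 159 117 117 116  90  89  88  87  88  88  91  87  90  89  90  92  92
 121 121 123 200 202] [146 145 140  89  92  98 105 111 117 118 118 118 117 118 116 116 116 106
 106 102] [117 117 116 116 118 116 115 115 115 104 100  77  71  82  91  90  89  89]
box ((257.0000305175781, 188.5), (122.32946014404297, 120.91524505615234), 45.0)
62 ((255.690673828125, 185.11605834960938), (11.548937797546387, 13.873795509338379), 20.101442337036133) [[0.53821453 0.23279866 0.06      ]]
66 ((255.91455078125, 185.41964721679688), (12.7001371383667, 14.742754936218262), 5.4531450271606445) [[0.53856873 0.23299812 0.06      ]]
70 ((256.64739990234375, 189.2797393798828), (14.274725914001465, 23.47930145263672), 176.5253143310547) [[0.54285795 0.23333153 0.06      ]]
74 ((256.06134033203125, 176.540771484375), (89.29842376708984, 110.85549926757812), 88.36703491210938) [[0.5290157  0.23413597 0.06      ]]
198 262.11 8 0
199 261.7 13 0
200 261.33 17 0
201 261.22 20 0
202 260.28 33 7
203 259.56 68 10
204 259.23 88 9
205 259.12 98 10
206 259.12 101 9
207 259.01 94 9
208 259.36 67 6
209 259.39 63 5
210 259.31 86 5
211 259.31 85 4
212 259.45 83 4
213 259.22 79 4
214 259.1 79 5
215 259.17 77 5
216 259.1 75 5
217 259.21 74 5
218 259.37 70 5
219 259.47 68 5
220 259.18 66 5
221 259.18 62 5
222 258.82 59 5
223 258.58 58 5
224 258.61 43 5
225 259.01 19 0
226 258.43 7 0
227 258.38 6 0
228 258.56 6 0
229 258.82 8 0
230 258.67 7 0
231 258.52 7 0
```

Run:
```python
from h import *
s=pickle.load(open('sp.pkl','rb')); g=cv2.cvtColor(s['color'],cv2.COLOR_RGB2GRAY)
for th in(100,104,108):
    m=(g<th).astype(np.uint8); m[:128]=0;m[252:]=0;m[:,:192]=0;m[:,324:]=0
    m=cv2.morphologyEx(m,cv2.MORPH_OPEN,np.ones((5,5)))
    c=max(cv2.findContours(m,0,1)[0],key=cv2.contourArea); e=cv2.fitEllipse(cv2.convexHull(c)); print(th,e,onz(s,[e[0]],.06))
a=onz(s,[(259.1,205.5)],.094)[0]; b=onz(s,[(259.4,211),(258.75,223)],.074); print(a,b,np.degrees(np.arctan2(*(b[1]-b[0])[1::-1])))
# box sides, subpixel edge on left and right and bottom
def edge(line,up): 
    d=np.diff(cv2.GaussianBlur(line.astype(np.float32).reshape(1,-1),(5,1),0).ravel()); return np.argmax(d if up else -d)+.5
L=np.array([(175+edge(g[y,175:190],0),y) for y in range(140,236,4)]); Rr=np.array([(328+edge(g[y,328:345],1),y) for y in range(125,250,4)])
B=np.array([(x,248+edge(g[248:266,x],1)) for x in range(190,325,4)])
for P,o in((L,0),(Rr,0),(B,90)):
    w=onz(s,P,.052)[:,:2]; vx,vy,x0,y0=cv2.fitLine(w.astype(np.float32),cv2.DIST_HUBER,0,.01,.01).ravel()
    print((np.degrees(np.arctan2(vy,vx))-o+90)%180-90,x0,y0)
go(.5205-.02,-.289+.025,.25,129)
```

```text
100 ((257.4073181152344, 188.51934814453125), (119.28223419189453, 121.13321685791016), 97.75515747070312) [[0.54210963 0.2342115  0.06      ]]
104 ((257.3006896972656, 188.61680603027344), (119.8118667602539, 122.0481185913086), 101.65686798095703) [[0.54220447 0.23408913 0.06      ]]
108 ((256.6129150390625, 188.41937255859375), (120.60061645507812, 123.63166046142578), 99.56918334960938) [[0.54191339 0.23339178 0.06      ]]
[0.5490105  0.23482723 0.094     ] [[0.56216933 0.23410385 0.074     ]
 [0.57537862 0.23210464 0.074     ]] -8.606296144388315
-5.3952637 0.5414402 0.15151939
-5.271576 0.5343494 0.31875825
-6.000099 0.6312924 0.25328425
t 1.2 pos [0.5146 0.2352 0.2595] yaw 174.03 F [0.1 0.1 0.4] open 0.085 grip 0.0
d [-0.0379 -0.498   0.0096] r [-0.0008 -0.0009  0.786 ]
```

servo_tool(
  motion=[
    {"fingers": 0.085,"dx": -0.004,"dy": -0.049,"dz": 0.001,"rx": 0,"ry": 0,"rz": 0.08},
    {"fingers": 0.085,"dx": -0.008,"dy": -0.098,"dz": 0.002,"rx": 0,"ry": 0,"rz": 0.16},
    {"fingers": 0.085,"dx": -0.012,"dy": -0.147,"dz": 0.003,"rx": 0,"ry": 0,"rz": 0.24},
    {"fingers": 0.085,"dx": -0.016,"dy": -0.196,"dz": 0.004,"rx": 0,"ry": 0,"rz": 0.32},
    {"fingers": 0.085,"dx": -0.019,"dy": -0.245,"dz": 0.005,"rx": 0,"ry": 0,"rz": 0.4},
  ],
)

```text
clock: 1.7
ee_pos: [0.5071, -0.0087, 0.2553]
orientation: [0.248, 0.969, 0.0, 0.0]
contact_force: [1.2, -0.2, -0.1]
opening: 0.0849
grip_force: 0.0
```

```bash
python3 -c "
from h import *
go(.5005,-.264,.25,129)"
```

```text
t 1.7 pos [ 0.5071 -0.0087  0.2553] yaw 151.27 F [ 1.2 -0.2 -0.1] open 0.0849 grip 0.0
d [-0.1169 -0.2271  0.0052] r [5.000e-04 1.000e-04 3.887e-01]
```

servo_tool(
  motion=[
    {"fingers": 0.085,"dx": -0.023,"dy": -0.045,"dz": 0.001,"rx": 0,"ry": 0,"rz": 0.08},
    {"fingers": 0.085,"dx": -0.045,"dy": -0.088,"dz": 0.002,"rx": 0,"ry": 0,"rz": 0.16},
    {"fingers": 0.085,"dx": -0.067,"dy": -0.131,"dz": 0.003,"rx": 0,"ry": 0,"rz": 0.24},
    {"fingers": 0.085,"dx": -0.09,"dy": -0.175,"dz": 0.004,"rx": 0,"ry": 0,"rz": 0.32},
    {"fingers": 0.085,"dx": -0.112,"dy": -0.218,"dz": 0.005,"rx": 0,"ry": 0,"rz": 0.387},
  ],
)

```text
clock: 2.2
ee_pos: [0.5015, -0.2539, 0.2503]
orientation: [0.43, 0.903, 0.0, 0.0]
contact_force: [1.0, 0.3, 0.4]
opening: 0.0848
grip_force: 0.0
```

servo_tool(
  motion=[
    {"fingers": 0.085,"dx": 0,"dy": 0,"dz": 0,"rx": 0,"ry": 0,"rz": 0},
    {"fingers": 0.085,"dx": 0,"dy": 0,"dz": 0,"rx": 0,"ry": 0,"rz": 0},
  ],
)

```text
clock: 2.4
ee_pos: [0.5014, -0.2529, 0.2499]
orientation: [0.429, 0.903, 0.0, -0.001]
contact_force: [0.3, -0.4, -0.4]
opening: 0.0849
grip_force: 0.0
```

Run:
```python
from h import *
go(.5205,-.289,.25,129)
s=snap('wrist'); pickle.dump(s,open('wh.pkl','wb'))
u=proj(s,[[.5205,-.289,.036]])[0]; print(u,proj(s,[[.5205,-.289,.016]])); x,y=(int(v) for v in u)
cv2.imwrite('pics/wh.png',cv2.resize(s['color'][max(0,y-75):y+75,x-100:x+100,::-1],(800,600),interpolation=cv2.INTER_CUBIC)); print(x-100,max(0,y-75))
```

```text
t 2.4 pos [ 0.5014 -0.2529  0.2499] yaw 129.15 F [ 0.3 -0.4 -0.4] open 0.0849 grip 0.0
d [-0.0401 -0.008  -0.0002] r [ 0.0003 -0.0013  0.0027]
[246.49314005 197.21575413] [[246.83486713 191.82929291]]
146 122
```

View pics/wh.png

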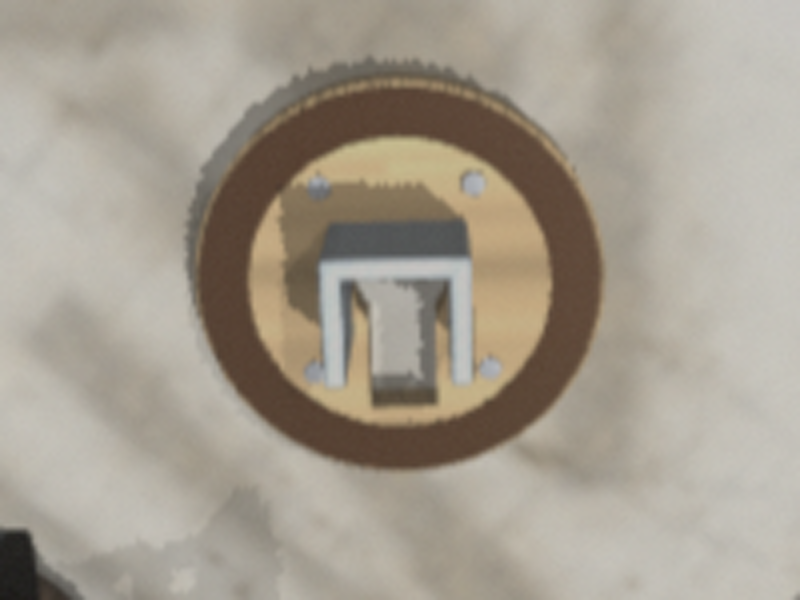

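The close-up shows the C hub with its back outer corners at (321,260) and (471,258) in the crop, and its opening facing down the image. The keyway and walls are clearly visible.

Run:
```python
from h import *
s=pickle.load(open('wh.pkl','rb'))
P=[(146+(x+.5)/4-.5,122+(y+.5)/4-.5) for x,y in((321,260),(471,258),(324,386),(474,383))]
h=onz(s,P,.056)[:,:2]; f=lambda d:np.degrees(np.arctan2(d[1],d[0]))
print(h, f(h[2]-h[0]),f(h[3]-h[1]),f(h[1]-h[0])-90,np.linalg.norm(h[2]-h[0]),np.linalg.norm(h[1]-h[0]))
y=f((h[2]-h[0])+(h[3]-h[1])); u=np.array([np.cos(np.radians(y)),np.sin(np.radians(y))])
c=h.mean(0)+u*.002; print('yaw',y,'axis',c)
r=s['color'].astype(int); m=(r[:,:,0]-r[:,:,2]>22).astype(np.uint8); m[:138]=0;m[242:]=0;m[:,:190]=0;m[:,300:]=0
k=max(cv2.findContours(m,0,1)[0],key=cv2.contourArea); e=cv2.fitEllipse(cv2.convexHull(k)); print(e,onz(s,[e[0]],.014))
go(c[0],c[1],.13,y+180)
```

```text
[[ 0.49292771 -0.28810947]
 [ 0.52262665 -0.26319881]
 [ 0.51497774 -0.31525369]
 [ 0.54537462 -0.28935166]] -50.912052482215216 -48.982975045014285 -50.01097809067509 0.03497158877082728 0.038762970697665274
yaw -49.95180490110206 axis [ 0.52026354 -0.29050941]
((249.26405334472656, 192.3516082763672), (100.65289306640625, 112.20931243896484), 120.64505767822266) [[ 0.52346365 -0.28821352  0.014     ]]
t 2.45 pos [ 0.5016 -0.252   0.2502] yaw 129.25 F [-0.1 -0.2  0.1] open 0.085 grip 0.0
d [-0.0417 -0.01    0.1201] r [ 0.0003 -0.0009 -0.014 ]
```

servo_tool(
  motion=[
    {"fingers": 0.085,"dx": -0.02,"dy": -0.005,"dz": 0.03,"rx": 0,"ry": 0,"rz": -0.014},
    {"fingers": 0.085,"dx": -0.042,"dy": -0.01,"dz": 0.06,"rx": 0,"ry": 0,"rz": -0.014},
    {"fingers": 0.085,"dx": -0.042,"dy": -0.01,"dz": 0.09,"rx": 0,"ry": 0,"rz": -0.014},
    {"fingers": 0.085,"dx": -0.042,"dy": -0.01,"dz": 0.12,"rx": 0,"ry": 0,"rz": -0.014},
    {"fingers": 0.085,"dx": -0.042,"dy": -0.01,"dz": 0.12,"rx": 0,"ry": 0,"rz": -0.014},
  ],
)

```text
clock: 2.95
ee_pos: [0.519, -0.2883, 0.1261]
orientation: [0.421, 0.907, 0.001, -0.003]
contact_force: [-0.0, -0.2, -0.6]
opening: 0.0853
grip_force: 0.0
```

servo_tool(
  motion=[
    {"fingers": 0.085,"dx": 0,"dy": 0,"dz": 0,"rx": 0,"ry": 0,"rz": 0},
    {"fingers": 0.085,"dx": 0,"dy": 0,"dz": 0,"rx": 0,"ry": 0,"rz": 0},
  ],
)

```text
clock: 3.15
ee_pos: [0.5215, -0.2918, 0.1328]
orientation: [0.422, 0.907, -0.0, 0.001]
contact_force: [0.0, 0.7, 0.7]
opening: 0.0848
grip_force: 0.0
```

```bash
python3 -c "
from h import *
go(.5203,-.2905,.022,130)"
```

```text
t 3.15 pos [ 0.5215 -0.2918  0.1328] yaw 130.07 F [0.  0.7 0.7] open 0.0848 grip 0.0
d [ 2.100e-03 -1.000e-04  1.108e-01] r [0.0006 0.0029 0.0012]
```

servo_tool(
  motion=[
    {"fingers": 0.085,"dx": 0.001,"dy": 0,"dz": 0.025,"rx": 0,"ry": 0,"rz": 0},
    {"fingers": 0.085,"dx": 0.001,"dy": 0,"dz": 0.05,"rx": 0,"ry": 0,"rz": 0},
    {"fingers": 0.085,"dx": 0.001,"dy": 0,"dz": 0.07,"rx": 0,"ry": 0,"rz": 0},
    {"fingers": 0.085,"dx": 0.001,"dy": 0,"dz": 0.085,"rx": 0,"ry": 0,"rz": 0},
    {"fingers": 0.085,"dx": 0.001,"dy": 0,"dz": 0.095,"rx": 0,"ry": 0,"rz": 0},
  ],
)

```text
clock: 3.65
ee_pos: [0.5202, -0.2913, 0.0356]
orientation: [0.423, 0.906, -0.0, 0.001]
contact_force: [-0.4, -0.2, 0.1]
opening: 0.0851
grip_force: 0.0
```

servo_tool(
  motion=[
    {"fingers": 0.085,"dx": 0,"dy": 0,"dz": 0.005,"rx": 0,"ry": 0,"rz": 0},
    {"fingers": 0.085,"dx": 0,"dy": 0,"dz": 0.01,"rx": 0,"ry": 0,"rz": 0},
    {"fingers": 0.085,"dx": 0,"dy": 0,"dz": 0.01,"rx": 0,"ry": 0,"rz": 0},
    {"fingers": 0.085,"dx": 0,"dy": 0,"dz": 0.01,"rx": 0,"ry": 0,"rz": 0},
  ],
)

```text
clock: 4.05
ee_pos: [0.52, -0.2914, 0.0259]
orientation: [0.423, 0.906, -0.0, 0.0]
contact_force: [-0.4, -1.3, -0.5]
opening: 0.0849
grip_force: 0.0
```

```bash
python3 -c "
from h import *
go(.5203,-.2905,.022,130)"
```

```text
t 4.05 pos [ 0.52   -0.2914  0.0259] yaw 129.99 F [-0.4 -1.3 -0.5] open 0.0849 grip 0.0
d [0.0005 0.0008 0.0039] r [ 0.0002  0.0008 -0.0001]
```

servo_tool(
  motion=[
    {"fingers": 0.06,"dx": 0,"dy": 0,"dz": 0.003,"rx": 0,"ry": 0,"rz": 0},
    {"fingers": 0.045,"dx": 0,"dy": 0,"dz": 0.003,"rx": 0,"ry": 0,"rz": 0},
    {"fingers": 0.03,"dx": 0,"dy": 0,"dz": 0.003,"rx": 0,"ry": 0,"rz": 0},
    {"fingers": 0.02,"dx": 0,"dy": 0,"dz": 0.003,"rx": 0,"ry": 0,"rz": 0},
    {"fingers": 0.02,"dx": 0,"dy": 0,"dz": 0.003,"rx": 0,"ry": 0,"rz": 0},
  ],
  grip_force=50,
)

```text
clock: 4.55
ee_pos: [0.5199, -0.2913, 0.0226]
orientation: [0.423, 0.906, -0.0, 0.0]
contact_force: [-0.0, 0.9, 1.0]
opening: 0.0393
grip_force: 51.9
```

servo_tool(
  motion=[
    {"fingers": 0.02,"dx": 0,"dy": 0,"dz": 0,"rx": 0,"ry": 0,"rz": 0},
    {"fingers": 0.02,"dx": 0,"dy": 0,"dz": 0,"rx": 0,"ry": 0,"rz": 0},
    {"fingers": 0.02,"dx": 0,"dy": 0,"dz": 0,"rx": 0,"ry": 0,"rz": 0},
    {"fingers": 0.02,"dx": 0,"dy": 0,"dz": 0,"rx": 0,"ry": 0,"rz": 0},
    {"fingers": 0.02,"dx": 0,"dy": 0,"dz": 0,"rx": 0,"ry": 0,"rz": 0},
  ],
)

```text
clock: 5.05
ee_pos: [0.5199, -0.2914, 0.0226]
orientation: [0.423, 0.906, -0.0, 0.0]
contact_force: [-0.4, -0.0, 4.8]
opening: 0.0391
grip_force: 52.0
```

servo_tool(
  motion=[
    {"fingers": 0.02,"dx": 0,"dy": 0,"dz": -0.01,"rx": 0,"ry": 0,"rz": 0},
    {"fingers": 0.02,"dx": 0,"dy": 0,"dz": -0.035,"rx": 0,"ry": 0,"rz": 0},
    {"fingers": 0.02,"dx": 0,"dy": 0,"dz": -0.07,"rx": 0,"ry": 0,"rz": 0},
    {"fingers": 0.02,"dx": 0,"dy": 0,"dz": -0.105,"rx": 0,"ry": 0,"rz": 0},
    {"fingers": 0.02,"dx": 0,"dy": 0,"dz": -0.14,"rx": 0,"ry": 0,"rz": 0},
  ],
)

```text
clock: 5.55
ee_pos: [0.5192, -0.2906, 0.1634]
orientation: [0.423, 0.906, 0.0, -0.001]
contact_force: [0.7, -0.8, -2.4]
opening: 0.0392
grip_force: 51.3
```

```bash
python3 -c "
from h import *
go(.549,.2342,.18,174.4)"
```

```text
t 5.55 pos [ 0.5192 -0.2906  0.1634] yaw 129.99 F [ 0.7 -0.8 -2.4] open 0.0392 grip 51.3
d [ 0.383   0.3602 -0.016 ] r [ 5.00e-04 -1.20e-03 -7.75e-01]
```

servo_tool(
  motion=[
    {"fingers": 0.02,"dx": 0.02,"dy": 0.019,"dz": -0.005,"rx": 0,"ry": 0,"rz": -0.05},
    {"fingers": 0.02,"dx": 0.05,"dy": 0.047,"dz": -0.01,"rx": 0,"ry": 0,"rz": -0.11},
    {"fingers": 0.02,"dx": 0.08,"dy": 0.075,"dz": -0.016,"rx": 0,"ry": 0,"rz": -0.17},
    {"fingers": 0.02,"dx": 0.11,"dy": 0.103,"dz": -0.016,"rx": 0,"ry": 0,"rz": -0.23},
    {"fingers": 0.02,"dx": 0.14,"dy": 0.132,"dz": -0.016,"rx": 0,"ry": 0,"rz": -0.29},
  ],
)

```text
clock: 6.05
ee_pos: [0.5304, -0.0974, 0.1785]
orientation: [0.286, 0.958, 0.0, -0.0]
contact_force: [0.8, 0.1, -2.6]
opening: 0.0391
grip_force: 51.3
```

```bash
python3 -c "
from h import *
go(.549,.2342,.18,174.4)"
```

```text
t 6.05 pos [ 0.5304 -0.0974  0.1785] yaw 146.73 F [ 0.8  0.1 -2.6] open 0.0391 grip 51.3
d [ 0.1664  0.2875 -0.0014] r [ 2.00e-04 -3.00e-04 -4.83e-01]
```

servo_tool(
  motion=[
    {"fingers": 0.02,"dx": 0.02,"dy": 0.036,"dz": -0.002,"rx": 0,"ry": 0,"rz": -0.06},
    {"fingers": 0.02,"dx": 0.041,"dy": 0.072,"dz": -0.002,"rx": 0,"ry": 0,"rz": -0.12},
    {"fingers": 0.02,"dx": 0.063,"dy": 0.108,"dz": -0.002,"rx": 0,"ry": 0,"rz": -0.18},
    {"fingers": 0.02,"dx": 0.084,"dy": 0.144,"dz": -0.002,"rx": 0,"ry": 0,"rz": -0.25},
    {"fingers": 0.02,"dx": 0.104,"dy": 0.18,"dz": -0.002,"rx": 0,"ry": 0,"rz": -0.32},
  ],
)

```text
clock: 6.55
ee_pos: [0.5424, 0.1103, 0.1804]
orientation: [0.13, 0.992, 0.0, -0.0]
contact_force: [1.0, -0.4, -1.7]
opening: 0.0393
grip_force: 51.3
```

```bash
python3 -c "
from h import *
go(.549,.2342,.18,174.4)"
```

```text
t 6.55 pos [0.5424 0.1103 0.1804] yaw 165.11 F [ 1.  -0.4 -1.7] open 0.0393 grip 51.3
d [0.0255 0.1215 0.0004] r [ 1.000e-04 -6.000e-04 -1.621e-01]
```

servo_tool(
  motion=[
    {"fingers": 0.02,"dx": 0.008,"dy": 0.036,"dz": 0,"rx": 0,"ry": 0,"rz": -0.05},
    {"fingers": 0.02,"dx": 0.015,"dy": 0.07,"dz": 0,"rx": 0,"ry": 0,"rz": -0.1},
    {"fingers": 0.02,"dx": 0.021,"dy": 0.1,"dz": 0,"rx": 0,"ry": 0,"rz": -0.14},
    {"fingers": 0.02,"dx": 0.024,"dy": 0.115,"dz": 0,"rx": 0,"ry": 0,"rz": -0.16},
    {"fingers": 0.02,"dx": 0.0245,"dy": 0.119,"dz": 0,"rx": 0,"ry": 0,"rz": -0.16},
  ],
)

```text
clock: 7.05
ee_pos: [0.5498, 0.2309, 0.1801]
orientation: [0.05, 0.999, -0.0, -0.0]
contact_force: [-0.3, -0.9, -2.7]
opening: 0.0391
grip_force: 51.3
```

servo_tool(
  motion=[
    {"fingers": 0.02,"dx": 0,"dy": 0,"dz": 0,"rx": 0,"ry": 0,"rz": 0},
    {"fingers": 0.02,"dx": 0,"dy": 0,"dz": 0,"rx": 0,"ry": 0,"rz": 0},
    {"fingers": 0.02,"dx": 0,"dy": 0,"dz": 0,"rx": 0,"ry": 0,"rz": 0},
  ],
)

```text
clock: 7.35
ee_pos: [0.5505, 0.2285, 0.1804]
orientation: [0.052, 0.999, -0.0, 0.0]
contact_force: [-0.5, 0.4, -1.8]
opening: 0.0392
grip_force: 51.3
```

Run:
```python
from h import *
go(.549,.2342,.18,174.4)
s=snap('wrist','wg.png'); pickle.dump(s,open('wg.pkl','wb'))
```

```text
t 7.35 pos [0.5505 0.2285 0.1804] yaw 174.01 F [-0.5  0.4 -1.8] open 0.0392 grip 51.3
d [0.0021 0.0055 0.0004] r [-0.0001  0.     -0.0069]
```

View pics/wg.png

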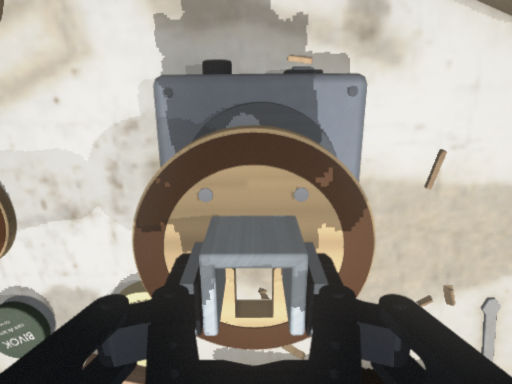

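The wheel is held level, with its back edge on the hub top running from about (200,252) to (308,252) in the picture and the opening facing +x. I'll check the axis offset in the grip, then correct and descend.

Run:
```python
from h import *
s=pickle.load(open('wg.pkl','rb'))
h=onz(s,[(200,252.5),(308,252.5)],.2138); d=h[1]-h[0]; y=np.degrees(np.arctan2(d[1],d[0]))-90; print(h,y,np.linalg.norm(d))
u=np.array([np.cos(np.radians(-5.8)),np.sin(np.radians(-5.8))]); print('axis',h.mean(0)[:2]+u*.02)
go(.549,.2342,.125,174.4)
```

```text
[[0.5278262  0.21163997 0.2138    ]
 [0.53182194 0.25003866 0.2138    ]] -5.940772561069551 0.03860602810210285
axis [0.54972168 0.22881819]
t 7.4 pos [0.5505 0.2286 0.1805] yaw 174.01 F [-0.7  0.1 -2.2] open 0.0396 grip 51.3
d [0.0021 0.0054 0.0555] r [-0.      0.0002 -0.0067]
```

servo_tool(
  motion=[
    {"fingers": 0.02,"dx": 0.001,"dy": 0.003,"dz": 0.012,"rx": 0,"ry": 0,"rz": -0.006},
    {"fingers": 0.02,"dx": 0.0015,"dy": 0.0055,"dz": 0.03,"rx": 0,"ry": 0,"rz": -0.006},
    {"fingers": 0.02,"dx": 0.0015,"dy": 0.0055,"dz": 0.045,"rx": 0,"ry": 0,"rz": -0.006},
    {"fingers": 0.02,"dx": 0.0015,"dy": 0.0055,"dz": 0.055,"rx": 0,"ry": 0,"rz": -0.006},
    {"fingers": 0.02,"dx": 0.0015,"dy": 0.0055,"dz": 0.055,"rx": 0,"ry": 0,"rz": -0.006},
  ],
)

```text
clock: 7.9
ee_pos: [0.5482, 0.235, 0.123]
orientation: [0.048, 0.999, -0.0, -0.002]
contact_force: [-0.6, -0.5, -1.9]
opening: 0.0394
grip_force: 51.4
```

servo_tool(
  motion=[
    {"fingers": 0.02,"dx": 0,"dy": 0,"dz": 0,"rx": 0,"ry": 0,"rz": 0},
    {"fingers": 0.02,"dx": 0,"dy": 0,"dz": 0,"rx": 0,"ry": 0,"rz": 0},
  ],
)

```text
clock: 8.1
ee_pos: [0.55, 0.2354, 0.1262]
orientation: [0.048, 0.999, 0.0, 0.001]
contact_force: [-0.6, 0.1, -1.9]
opening: 0.0389
grip_force: 51.4
```

Run:
```python
from h import *
go(.549,.2342,.083,174.4)
s=snap('wrist'); t=snap('top')
cv2.imwrite('pics/pre.png',np.hstack([cv2.resize(s['color'][200:350,180:330],(400,400)),cv2.resize(t['color'][140:228,98:186],(400,400))])[:,:,::-1])
```

```text
t 8.1 pos [0.55   0.2354 0.1262] yaw 174.45 F [-0.6  0.1 -1.9] open 0.0389 grip 51.4
d [ 0.0009 -0.0013  0.0432] r [0.0004 0.0013 0.0009]
```

View pics/pre.png

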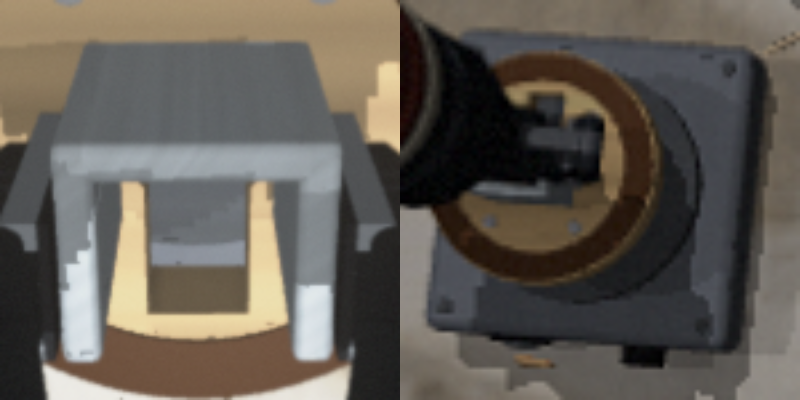

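In the left view, the keyway shows only the plate and the box beyond it. The spindle is hidden by the back wall, which is expected. In the right view, the wheel is over the plate. I'll descend gently and watch the force.

servo_tool(
  motion=[
    {"fingers": 0.02,"dx": 0.0005,"dy": -0.001,"dz": 0.006,"rx": 0,"ry": 0,"rz": 0},
    {"fingers": 0.02,"dx": 0.0005,"dy": -0.001,"dz": 0.012,"rx": 0,"ry": 0,"rz": 0},
    {"fingers": 0.02,"dx": 0.0005,"dy": -0.001,"dz": 0.018,"rx": 0,"ry": 0,"rz": 0},
    {"fingers": 0.02,"dx": 0.0005,"dy": -0.001,"dz": 0.018,"rx": 0,"ry": 0,"rz": 0},
  ],
)

```text
clock: 8.6
ee_pos: [0.548, 0.2342, 0.1058]
orientation: [0.048, 0.999, -0.0, -0.001]
contact_force: [-0.3, 0.2, -2.5]
opening: 0.0392
grip_force: 51.4
```

servo_tool(
  motion=[
    {"fingers": 0.02,"dx": 0,"dy": 0,"dz": 0.006,"rx": 0,"ry": 0,"rz": 0},
    {"fingers": 0.02,"dx": 0,"dy": 0,"dz": 0.012,"rx": 0,"ry": 0,"rz": 0},
    {"fingers": 0.02,"dx": 0,"dy": 0,"dz": 0.018,"rx": 0,"ry": 0,"rz": 0},
    {"fingers": 0.02,"dx": 0,"dy": 0,"dz": 0.018,"rx": 0,"ry": 0,"rz": 0},
  ],
)

```text
clock: 9.0
ee_pos: [0.5481, 0.2343, 0.088]
orientation: [0.048, 0.999, -0.0, -0.001]
contact_force: [-1.0, -0.1, -2.9]
opening: 0.0395
grip_force: 51.4
```

servo_tool(
  motion=[
    {"fingers": 0.02,"dx": 0,"dy": 0,"dz": 0.002,"rx": 0,"ry": 0,"rz": 0},
    {"fingers": 0.02,"dx": 0,"dy": 0,"dz": 0.004,"rx": 0,"ry": 0,"rz": 0},
    {"fingers": 0.02,"dx": 0,"dy": 0,"dz": 0.005,"rx": 0,"ry": 0,"rz": 0},
    {"fingers": 0.02,"dx": 0,"dy": 0,"dz": 0.005,"rx": 0,"ry": 0,"rz": 0},
  ],
)

```text
clock: 9.4
ee_pos: [0.5488, 0.2344, 0.0843]
orientation: [0.048, 0.999, 0.0, -0.0]
contact_force: [0.3, 0.5, -3.3]
opening: 0.0392
grip_force: 51.4
```

servo_tool(
  motion=[
    {"fingers": 0.02,"dx": 0,"dy": 0,"dz": 0.001,"rx": 0,"ry": 0,"rz": 0},
    {"fingers": 0.02,"dx": 0,"dy": 0,"dz": 0.002,"rx": 0,"ry": 0,"rz": 0},
    {"fingers": 0.02,"dx": 0,"dy": 0,"dz": 0.002,"rx": 0,"ry": 0,"rz": 0},
    {"fingers": 0.02,"dx": 0,"dy": 0,"dz": 0.002,"rx": 0,"ry": 0,"rz": 0},
  ],
)

```text
clock: 9.8
ee_pos: [0.5491, 0.2344, 0.0826]
orientation: [0.048, 0.999, 0.0, 0.0]
contact_force: [-1.0, -0.2, 0.6]
opening: 0.0393
grip_force: 51.6
```

The wheel is home: TCP z is 0.0826 and the load has come off. Next I'll open the fingers.

servo_tool(
  motion=[
    {"fingers": 0.045,"dx": 0,"dy": 0,"dz": 0,"rx": 0,"ry": 0,"rz": 0},
    {"fingers": 0.055,"dx": 0,"dy": 0,"dz": 0,"rx": 0,"ry": 0,"rz": 0},
    {"fingers": 0.07,"dx": 0,"dy": 0,"dz": 0,"rx": 0,"ry": 0,"rz": 0},
    {"fingers": 0.08,"dx": 0,"dy": 0,"dz": 0,"rx": 0,"ry": 0,"rz": 0},
    {"fingers": 0.08,"dx": 0,"dy": 0,"dz": 0,"rx": 0,"ry": 0,"rz": 0},
  ],
)

```text
clock: 10.3
ee_pos: [0.5489, 0.2344, 0.0823]
orientation: [0.048, 0.999, 0.0, 0.0]
contact_force: [0.2, 0.8, 0.5]
opening: 0.0801
grip_force: 0.0
```

servo_tool(
  motion=[
    {"fingers": 0.08,"dx": 0,"dy": 0,"dz": -0.01,"rx": 0,"ry": 0,"rz": 0},
    {"fingers": 0.08,"dx": 0,"dy": 0,"dz": -0.03,"rx": 0,"ry": 0,"rz": 0},
    {"fingers": 0.08,"dx": 0,"dy": 0,"dz": -0.06,"rx": 0,"ry": 0,"rz": 0},
    {"fingers": 0.08,"dx": 0,"dy": 0,"dz": -0.09,"rx": 0,"ry": 0,"rz": 0},
    {"fingers": 0.08,"dx": 0,"dy": 0,"dz": -0.13,"rx": 0,"ry": 0,"rz": 0},
  ],
)

```text
clock: 10.8
ee_pos: [0.5481, 0.2342, 0.2131]
orientation: [0.048, 0.999, -0.0, -0.001]
contact_force: [0.2, 0.0, -0.5]
opening: 0.0803
grip_force: 0.0
```

servo_tool(
  motion=[
    {"fingers": 0.08,"dx": 0.02,"dy": -0.02,"dz": -0.03,"rx": 0,"ry": 0,"rz": 0},
    {"fingers": 0.08,"dx": 0.04,"dy": -0.05,"dz": -0.05,"rx": 0,"ry": 0,"rz": 0},
    {"fingers": 0.08,"dx": 0.04,"dy": -0.09,"dz": -0.05,"rx": 0,"ry": 0,"rz": 0},
    {"fingers": 0.08,"dx": 0.04,"dy": -0.09,"dz": -0.05,"rx": 0,"ry": 0,"rz": 0},
    {"fingers": 0.08,"dx": 0.04,"dy": -0.09,"dz": -0.05,"rx": 0,"ry": 0,"rz": 0},
  ],
)

```text
clock: 11.3
ee_pos: [0.5005, 0.1481, 0.2633]
orientation: [0.049, 0.999, 0.0, 0.001]
contact_force: [0.7, -0.2, 1.4]
opening: 0.08
grip_force: 0.0
```

Run:
```python
from h import *
go(.549,.2342,.25,174.4)
s=snap('wrist'); t=snap('top'); pickle.dump((s,t),open('f.pkl','wb'))
cv2.imwrite('pics/fin.png',np.hstack([cv2.resize(s['color'],(440,330)),cv2.resize(t['color'][140:228,98:186],(330,330))])[:,:,::-1])
```

```text
t 11.3 pos [0.5005 0.1481 0.2633] yaw 174.35 F [ 0.7 -0.2  1.4] open 0.08 grip 0.0
d [-0.0398  0.0904  0.0134] r [ 0.0005  0.0014 -0.0008]
```

View pics/fin.png

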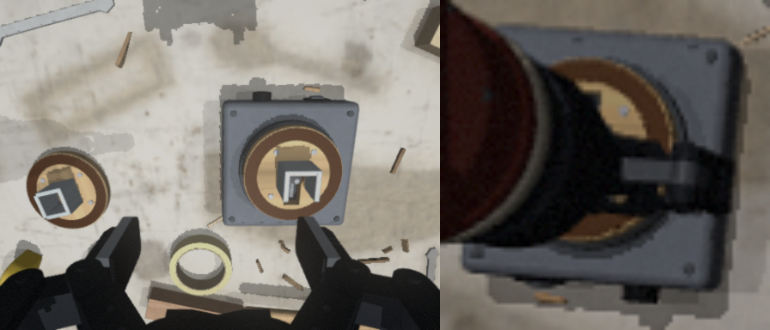

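The final wrist view shows the wheel concentric and flat on the plate, with the shaft and key inside its C opening at about (300,187). The plain wheel is untouched on the left at about (68,187), and the gripper is clear of everything.

```bash
python3 -c "
from h import *
print(env.hand_in())"
```

```text
the job is handed in; nothing more can be done
None
```

I fitted the keyed wheel over the spindle and key, set it flat on the plate and let go; the plain wheel was left alone, and the job was handed in at about 11 s on the robot's clock.

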